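# Snap a filter cassette shut with the hand closer

## Robot

A 6-joint arm with a two-finger parallel gripper is mounted at the origin on a cart in front of the work surface, level with it; the furniture and walls round the work are solid. World frame = base frame: x ahead of the robot, y to its left, z up, the work surface at z = 0. Lengths are in m, angles in rad, forces in N, time in s.
With the tool pointing down it reaches from about 0.4 to 0.825 m from the base axis. Payload 7 kg.
Tool frame: the origin (TCP) lies midway between the tips of the shut fingers; the grasp point (between the pads) lies 19 mm behind it; z points along the fingers, y is the line along which they close (so a half turn about z gives the same grasp; the last joint's range is limited). The gripper opens to 88 mm and grips with 3 to 60 N. Pads are 19 mm wide; open, the fingers measure 130 mm over their backs; the gripper's body (78 mm by 193 mm) begins 47 mm behind the grasp point.
Start: joints at [-1.028, 0.359, 0.012, 0, -1.224, -0.288], TCP at [0.17, -0.653, 0.227] pointing down, gripper open.
Joint ranges: [-3.07, 3.07], [-1.43, 2.12], [-1.02, 1.25], [-3.03, 1.67], [-3.05, -0], [-3.03, 3.03]. Speed limits (rad/s): [2.39, 2.39, 3.01, 3.14, 3.14, 3.14].

## Interface

Orientations are given as [roll, pitch, yaw] about the fixed x, y, z axes, in that order (R = Rz(yaw) Ry(pitch) Rx(roll)).
In Python, from station import telemetry, eyes, ticket, recognise, trace gives the robot as it stands. The module is installed in compiled form; this text tells all that it offers.
- The arm moves only by the tool servo_tool, never from a script. Its argument "series" is a list that holds one entry, the list of rows, each a list of 4 numbers: the shift along the tool's x, y, z in mm, then the turn about the tool's z in rad. In form: [[[x, y, z, roll], ...]]. A call has exactly 10 rows; each row shifts and turns the commanded pose from where the row before left it, along the tool's axes as they then stand; what a row does not reach is not made up. A row lasts 1/12 s, in which the tool goes at most 41.7 mm and 7.16 degrees, less where a joint would pass 70% of its speed; a pose out of reach is approached as far as the arm can. A call is refused whole if a number of a shift passes 41.7 or a number of a turn 0.125, either way. A call with a gripper value outside its range is refused whole. "claw" is the gripper's target within -1 to 1 (shut at 1, half-way at 0, fully open at -1), set as the call begins (left out, the last holds). The fingers move at their own pace and stop on an object; "grip_force" is the grip in N (left out, the last holds). Time passes only in rows, so rows that do not move let the fingers close, or fill a call up. It gives the time, the measured TCP pose, the force, the opening and the grip force at its end, in the units of the state.
- telemetry.get_state(): the state, without advancing time (a new reading comes with each control period).
- eyes.grab_frame(name): name is "side" or "top"; returns the picture (400x640x3 uint8, red, green, blue); there is no depth.
- eyes.calibration(name): a dict with "mtx" (3x3 intrinsics, pixels), "rvec" (rotation vector, rad) and "tvec" (3), from world to camera coordinates, as OpenCV has them. Camera axes: x right, y down, z forward; pixel columns grow to the right and rows downward; lengths in m; the calibration is good to about 2 mm. A picture is of the moment at which its call begins. calibration takes no time and is no camera call.
- ticket.job_done(): hands the job in; it is judged then, once.
Trained networks look in the newest picture that a camera, given by its name, has taken for a name from the list of things; names that differ only in an ending like _2 or _b are one class to them, and where a whole thing is asked for, a point or a joint stands for the part that bears it (a point fixed in the world has none). Each returns a list of dicts, best first, with "conf" (0 to 1); they miss things now and then, are a little off and sometimes report something else, mostly with a low value. They report only what shows in the picture. A call takes as long as a camera call.
- recognise(camera, name): "position" ([x, y, z] in m, in world coordinates, good to about 4 mm: the middle of the surface that is visible of it).
- trace(camera, name): "mask" (400x640 bool, what is visible of it).
The state is a dict: "t": time; "q": joint angles; "qd": joint speeds; "joint_efforts": joint torques, N m; "eef_pos": TCP position; "ee_rot": TCP orientation; "force": force on the tool from outside, world axes, zero at the start; "moment": the same for the moment, N m; "width": finger opening in m; "gripper_force": force on a finger pad.
Only numpy, scipy, OpenCV 4.12 (cv2) and the standard library are available. Lean on these libraries where they do the work, as an engineer would, in place of code of your own. Each camera call takes 0.05 s, during which the arm holds its last target. There are 200 camera calls.

## Task

Take the loosely assembled filter cassette from its stand and lay it in the cradle of the hand closer, lengthwise between the two jaws, either way round. Then squeeze the closer's two handles gently together until their resistance peaks and gives way and the cassette has snapped fully shut; stop squeezing there without bearing down any harder, and let the handles spring open again, leaving the shut cassette in the cradle. Do not press the cassette shut with the fingers themselves, and leave everything else where it stands.

Things in the scene. Friction and masses are not known exactly. Their poses are not given: they have to be found in the camera images.
- cassette: filter cassette: round capsule, 37 mm diameter, 65 g, axis = its y, lying level. Green base half from y = -16 to +6 mm; orange lid half, 10 mm long, at the +y end, 5 mm gap between (white sleeve shows). Origin on the axis: open it spans y = -16 to +21 mm, shut -16 to +16. Starts open in the stand, axis 46 mm above the worktop; grasp it from above across the diameter at the origin
- cassette_lid (a joint): travel of the orange lid toward the base, m: 0 = open, 0.005 = snapped fully shut. Pushing it takes about 5 N at first, rising to a peak of about 30 N near 2 mm; from about 3.7 mm on it pulls itself the rest of the way shut and stays shut
- stand: small fixed grey stand, base 60 x 56 x 10 mm, with a shallow V cradle of two black rails along its y axis (24 mm long, 34 mm over all in x, highest edge 33 mm above the worktop); origin under its centre on the worktop, z up
- closer: hand closer, fixed: blue base plate 10 mm thick (x -55 to +95, y -50 to +50 mm) with a V cradle like the stand's in its middle, rails along its y; grey hinge block, 64 mm high, from x = 57 to 83 mm. Two handles reach from the hinges toward its -x. Origin under the cradle's centre on the worktop, z up
- nest (a point): 46 mm above the closer's origin, axes as the closer's: the place of the cassette's middle (its own y = +2.5 mm while open). Face of the right jaw's black pad at y = -21 mm from here; the left pad sits on an adjusting screw, set anew each time, its face at y = +21 to +27 mm. The open cassette, 37 mm long, goes between them, its y axis along the closer's y, either way round
- handle_left (a joint): left handle (closer's +y side), rad: 0 = sprung open, grows as it closes, end stop 0.118. Vertical hinge at closer x = 66, y = +26 mm; its jaw pad is 66 mm and its grip 171 mm from the hinge. A spring of about 1 to 1.5 N at the grip opens it
- handle_right (a joint): the same for the right handle (closer's -y side), hinge at y = -26 mm; it moves independently of the left
- handle_left_grip (a point): middle of the left red round grip: 12 mm diameter, 75 mm long along x, axis 46 mm above the worktop, 105 mm in front (-x) of the nest. Open, the grips measure 64 mm over their outsides. Both jaws have met the cassette somewhere from 52 to 36 mm, by the pad's setting; resistance peaks near 14 N on each grip some 7 mm further and drops to under 2 N (spring alone) within 3 mm more as the cassette snaps shut
- handle_right_grip (a point): middle of the right red grip, the same. 2 to 4 mm past the give the jaws sit hard on the shut cassette. More than 18 N on either grip harms it: close in steps of a mm or less, watch the force, and stop once it has fully dropped
- timer: bystander: flat white timer 66 x 66 x 15 mm, origin under its centre
- petri: bystander: two stacked petri dishes, 93 mm diameter, 31 mm high, origin under the centre
- bottle: bystander: small clear bottle with white cap, 70 mm diameter, 142 mm high, origin under the centre
- pen_red: bystander: red marker pen 137 mm long, 14 mm thick, lying
- lid_face (a point): centre of the orange lid's outer end face, 21 mm from the cassette's origin while open, 16 mm when shut; axes as the cassette's

How it is judged:
By the outcome, as a careful person would: the job done as asked, in the order asked, and still so for the second after the job is handed in, with the robot touching nothing.
It also fails if it takes over 70 s, if anything falls off the work surface, if the arm or the gripper's body presses on something with over 40 N, if the wrist force passes 120 N, or if a joint passes its speed limit or range.

## Working session

There is one attempt and no reset: what is moved stays moved. The work goes in short steps, Python scripts to look and compute and a tool call to move; the robot and the scene stay as the last step left them, time stands still between calls to the robot, and variables do not carry over. Pictures are saved under pics/ and viewed, at most 10 in all, crops included, and the job is handed in when it is done.

Besides the shell and the picture viewer there is one more tool, called after ">>>" by a JSON object that holds its "api" and its "payload", one argument or row to a line. servo_tool: Moves the arm, as the interface text tells. Its arguments: {"type":"object","properties":{"series":{"type":"array"},"claw":{"type":"number"},"grip_force":{"type":"number"}},"required":["series"]}

```bash
mkdir -p pics
cat > h.py <<'E'
import numpy as np, cv2
from station import telemetry, eyes, ticket, recognise, trace
def save(n,img): cv2.imwrite(f'pics/{n}.png',cv2.cvtColor(img,cv2.COLOR_RGB2BGR))
def cal(c):
    k=eyes.calibration(c); return np.array(k['mtx'],float),np.array(k['rvec'],float),np.array(k['tvec'],float)
def proj(c,p):
    K,r,t=cal(c); return cv2.projectPoints(np.array(p,float).reshape(-1,3),r,t,K,None)[0].reshape(-1,2)
def back(c,uv,z):
    K,r,t=cal(c); R=cv2.Rodrigues(r)[0]; uv=np.array(uv,float).reshape(-1,2)
    d=(R.T@np.linalg.inv(K)@np.c_[uv,np.ones(len(uv))].T).T; o=-R.T@t.ravel()
    return o+d*((z-o[2])/d[:,2])[:,None]
E
python3 - <<'E'
from h import *
np.set_printoptions(precision=4,suppress=True)
a=eyes.grab_frame('top');b=eyes.grab_frame('side');save('top0',a);save('side0',b)
for c in('top','side'):
    K,r,t=cal(c);print(c,K[0,0],-cv2.Rodrigues(r)[0].T@t.ravel())
    for n in('cassette','stand','closer','lid_face','handle_left_grip','handle_right_grip','bottle','petri','timer'):
        print(n,[(np.round(d['position'],4),round(d['conf'],2)) for d in recognise(c,n)[:2]])
s=telemetry.get_state();print(s)
E
```

```text
top 484.0108908504957 [0.3768 0.0633 1.6096]
cassette [(array([ 0.5251, -0.1701,  0.0585]), 0.72), (array([ 0.5163, -0.1876,  0.0625]), 0.44)]
stand [(array([ 0.5093, -0.1863,  0.0113]), 0.52)]
closer [(array([0.6243, 0.0839, 0.0073]), 0.64)]
lid_face [(array([ 0.5258, -0.1732,  0.0597]), 0.46)]
handle_left_grip [(array([0.5406, 0.0971, 0.0525]), 0.48)]
handle_right_grip [(array([0.5477, 0.0416, 0.0482]), 0.7)]
bottle [(array([0.656 , 0.3868, 0.1009]), 0.9)]
petri [(array([0.5344, 0.3782, 0.0205]), 0.61)]
timer [(array([ 0.4037, -0.2988,  0.0132]), 0.89)]
side 394.21098089056375 [ 0.5674 -0.7457  0.6201]
cassette [(array([ 0.521 , -0.2103,  0.0581]), 0.75)]
stand [(array([ 0.5205, -0.2077,  0.0119]), 0.91)]
closer [(array([0.6223, 0.0578, 0.0346]), 0.75)]
lid_face [(array([ 0.5284, -0.1789,  0.0643]), 0.6)]
handle_left_grip [(array([0.5785, 0.1013, 0.0472]), 0.76)]
handle_right_grip [(array([0.593 , 0.0446, 0.0475]), 0.58)]
bottle [(array([0.6659, 0.3699, 0.0761]), 0.94)]
petri [(array([0.5332, 0.3593, 0.0212]), 0.87)]
timer [(array([ 0.3994, -0.3085,  0.0165]), 0.74)]
{'t': 1.0, 'q': array([-1.0279,  0.3586,  0.0119, -0.    , -1.2241, -0.2881]), 'qd': array([-0.0001,  0.0003,  0.0017, -0.0002, -0.0009,  0.0014]), 'joint_efforts': array([ -0.0001, -58.2391,  29.3309,   7.0029,   0.0124,  -0.    ]), 'eef_pos': array([ 0.1701, -0.6532,  0.2266]), 'ee_rot': array([-3.1415,  0.    , -2.8868]), 'force': array([-0.2508,  0.1396, -0.1219]), 'moment': array([0.0414, 0.0082, 0.0365]), 'gripper_force': 0.0, 'width': 0.08802461479555114}
```

Run:
```python
from h import *
a=cv2.imread('pics/top0.png');b=cv2.imread('pics/side0.png')
print(proj('top',[[.62,.07,0],[.52,-.2,.05]]),proj('side',[[.62,.07,0],[.52,-.2,.05]]))
def crop(i,c,w,h): 
    x,y=np.int32(c);x0=max(0,x-w//2);y0=max(0,y-h//2);print(x0,y0);return cv2.resize(i[y0:y0+h,x0:x0+w],None,fx=4,fy=4,interpolation=cv2.INTER_CUBIC)
cv2.imwrite('pics/t1.png',crop(a,proj('top',[.57,-.06,.03])[0],200,150))
cv2.imwrite('pics/s1.png',crop(b,proj('side',[.58,-.05,.03])[0],200,150) if 0 else b)
```

```text
[[311.86655071 176.40054954]
 [394.9878536  204.90564968]] [[359.30159081 225.72189318]
 [312.25215378 287.08908715]]
251 115
```

View pics/t1.png

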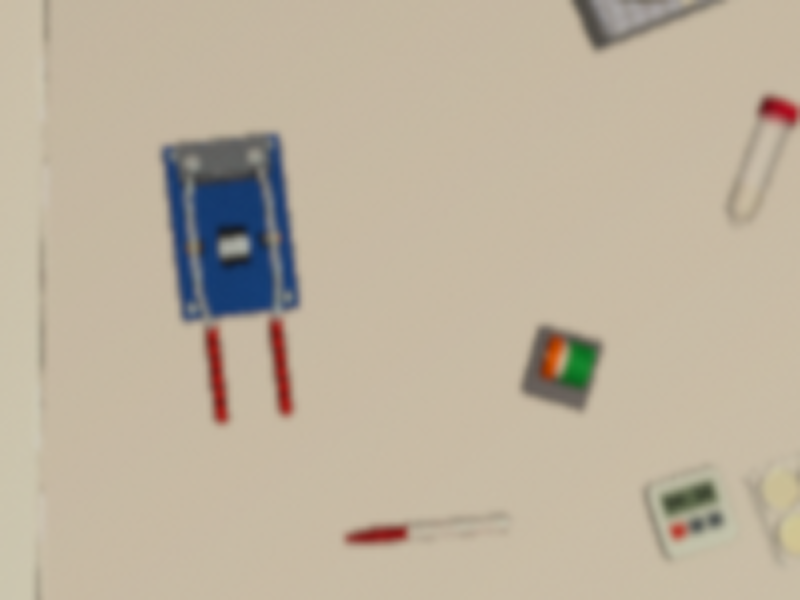

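View pics/side0.png

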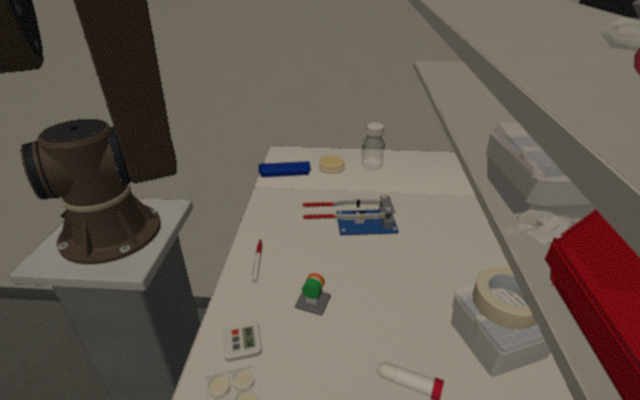

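```bash
cat > fit.py <<'E'
from h import *
from itertools import product
from scipy.optimize import least_squares
np.set_printoptions(precision=4,suppress=True)
def hsvm(img,lo,hi,roi):
    hsv=cv2.cvtColor(img,cv2.COLOR_RGB2HSV);m=cv2.inRange(hsv,lo,hi)
    z=np.zeros_like(m);x0,y0,x1,y1=roi;z[y0:y1,x0:x1]=m[y0:y1,x0:x1];return z
def cen(m):
    M=cv2.moments(m,True);return np.array([M['m10'],M['m01']])/M['m00'],M['m00']
E
python3 - <<'E'
from fit import *
img={c:cv2.cvtColor(cv2.imread(f'pics/{c}0.png'),cv2.COLOR_BGR2RGB) for c in('top','side')}
roi={'top':(285,140,330,200),'side':(325,190,410,245)}
for c in img:
    up=cv2.resize(img[c],None,fx=4,fy=4,interpolation=cv2.INTER_CUBIC)
    m=hsvm(up,(100,110,40),(125,255,255),[4*v for v in roi[c]])
    h=cv2.convexHull(cv2.findNonZero(m)).astype(np.float32)
    q=cv2.approxPolyN(h,4).reshape(-1,2) if hasattr(cv2,'approxPolyN') else h
    q=(q+.5)/4-.5
    P=back(c,q,.01); print(c,q.round(1).tolist(),P[:,:2].tolist(),'cen',P.mean(0))
    print([float(np.linalg.norm(P[i]-P[i-1])) for i in range(4)])
    mod=np.array([[-55,-50],[95,-50],[95,50],[-55,50]])/1e3
    best=None
    for k in range(4):
      for s in(1,-1):
        Q=np.roll(P[::s,:2],k,0)
        f=lambda v:((mod@np.array([[np.cos(v[2]),np.sin(v[2])],[-np.sin(v[2]),np.cos(v[2])]])+v[:2])-Q).ravel()
        r=least_squares(f,[*Q.mean(0),0.1])
        if abs(r.x[2])<.5 and(best is None or r.cost<best.cost):best=r
    print('closer',best.x,best.cost**.5)
    # cassette
    R={'top':(375,190,410,220),'side':(290,265,335,320)}[c]
    g,ga=cen(hsvm(up,(45,120,50),(80,255,255),[4*v for v in R]));o,oa=cen(hsvm(up,(3,150,120),(18,255,255),[4*v for v in R]))
    g=(g+.5)/4-.5;o=(o+.5)/4-.5
    print('green',g,ga/16,'orange',o,oa/16,back(c,[g,o],.06))
    s=trace(c,'stand')
    # red grips
    r=hsvm(up,(170,120,60),(180,255,255),[4*v for v in {'top':(295,190,335,225),'side':(295,195,345,225)}[c]])|hsvm(up,(0,120,60),(6,255,255),[4*v for v in {'top':(295,190,335,225),'side':(295,195,345,225)}[c]])
    n,l,st,ce=cv2.connectedComponentsWithStats(r)
    for i in range(1,n):
        if st[i,4]>200: 
            pts=cv2.findNonZero((l==i).astype(np.uint8)).reshape(-1,2)
            rect=cv2.minAreaRect(pts);print('grip',((ce[i]+.5)/4-.5),back(c,(ce[i]+.5)/4-.5,.05),st[i,4]/16,rect[1])
# stand rect
m=s=None
E
```

```text
top [[296.70001220703125, 193.89999389648438], [292.29998779296875, 155.1999969482422], [319.8999938964844, 151.5], [324.70001220703125, 190.8000030517578]] [[0.559527919689929, 0.12018808686305413], [0.6900264969379712, 0.13574417454977936], [0.7028949827672202, 0.04336737467488504], [0.5702178724222788, 0.02700631883169404]] cen [0.6307 0.0816 0.01  ]
[0.09379294740474932, 0.1314224886687219, 0.09326881087836306, 0.1336820846553036]
closer [0.6108 0.0791 0.1225] 0.01318935147842063
green [395.289  205.8705] 55.9375 orange [388.5647 203.8665] 36.5625 [[ 0.516  -0.1992  0.06  ]
 [ 0.5224 -0.1776  0.06  ]]
grip [320.8037 206.4619] [[0.5144 0.0406 0.05  ]] 66.375 (92.89581298828125, 12.574626922607422)
grip [304.7523 208.3453] [[0.5081 0.0925 0.05  ]] 65.8125 (92.77548217773438, 12.454296112060547)
side [[340.3999938964844, 234.0], [336.5, 211.3000030517578], [377.1000061035156, 210.0], [405.5, 231.8000030517578]] [[0.571730626598307, 0.01988035959138601], [0.5593588610152297, 0.11634767390550527], [0.6684844284313624, 0.12995323093751754], [0.7338438687278732, 0.03986256276393141]] cen [0.6334 0.0765 0.01  ]
[0.1633401105588834, 0.09725740750514428, 0.10997045351386096, 0.11130222337328384]
closer [0.6138 0.0723 0.2126] 0.02635777218414869
green [311.8286 288.2672] 274.3125 orange [316.6164 276.0833] 43.8125 [[ 0.5203 -0.2127  0.06  ]
 [ 0.5271 -0.1795  0.06  ]]
grip [317.5144 203.959 ] [[0.5103 0.0889 0.05  ]] 95.8125 (13.583746910095215, 122.05812072753906)
grip [318.4525 215.9217] [[0.5162 0.037  0.05  ]] 104.0625 (14.822522163391113, 126.09140014648438)
```

```bash
cat > plan.py <<'E'
from h import *
def plan(p,yaw,n=10,start=None):
    """rows of straight world line to p with tool yaw, from state or start(pos,yaw)"""
    if start is None:
        s=telemetry.get_state(); p0=s['eef_pos'];y0=s['ee_rot'][2];print('t',round(s['t'],2),p0.round(4),s['ee_rot'].round(4),s['force'].round(1))
    else: p0,y0=start
    d=(np.array(p)-p0)*1000; dy=(yaw-y0+np.pi)%(2*np.pi)-np.pi; out=[]
    for i in range(n):
        a=y0+dy*i/n; c,s_=np.cos(a),np.sin(a); w=d/n
        # tool x=(c,s,0) tool y=(s,-c,0) tool z=-z
        out.append([round(float(v),1) for v in(c*w[0]+s_*w[1],s_*w[0]-c*w[1],-w[2])]+[round(float(-dy/n),4)])
    print(out); return np.array(p),yaw
E
python3 - <<'E'
from plan import *
print('stand ctr',back('top',[391.3,206.2],.01),back('top',[[395.3,205.9],[388.6,203.9]],.061))
m=trace('side','stand');
P,y=plan([.45,-.40,.22],-2.3);plan([.516,-.197,.16],-1.861,start=(P,y))
E
```

```text
stand ctr [[ 0.51931993 -0.19440561  0.01      ]] [[ 0.51577774 -0.19910907  0.061     ]
 [ 0.52219165 -0.177568    0.061     ]]
t 1.15 [ 0.1701 -0.6532  0.2266] [-3.1416 -0.     -2.8868] [-0.4  0.4  1. ]
[[-33.5, 17.4, 0.7, -0.0587], [-34.4, 15.5, 0.7, -0.0587], [-35.3, 13.4, 0.7, -0.0587], [-36.0, 11.3, 0.7, -0.0587], [-36.6, 9.2, 0.7, -0.0587], [-37.1, 7.0, 0.7, -0.0587], [-37.4, 4.8, 0.7, -0.0587], [-37.7, 2.6, 0.7, -0.0587], [-37.7, 0.4, 0.7, -0.0587], [-37.7, -1.8, 0.7, -0.0587]]
[[-19.5, 8.6, 6.0, -0.0439], [-19.9, 7.7, 6.0, -0.0439], [-20.2, 6.9, 6.0, -0.0439], [-20.5, 6.0, 6.0, -0.0439], [-20.7, 5.1, 6.0, -0.0439], [-20.9, 4.1, 6.0, -0.0439], [-21.1, 3.2, 6.0, -0.0439], [-21.2, 2.3, 6.0, -0.0439], [-21.3, 1.4, 6.0, -0.0439], [-21.3, 0.4, 6.0, -0.0439]]
```

>>> {"api": "servo_tool", "payload": {
  "series": [
    [[-33.5, 17.4, 0.7, -0.0587], [-34.4, 15.5, 0.7, -0.0587], [-35.3, 13.4, 0.7, -0.0587], [-36, 11.3, 0.7, -0.0587], [-36.6, 9.2, 0.7, -0.0587], [-37.1, 7, 0.7, -0.0587], [-37.4, 4.8, 0.7, -0.0587], [-37.7, 2.6, 0.7, -0.0587], [-37.7, 0.4, 0.7, -0.0587], [-37.7, -1.8, 0.7, -0.0587]]
  ],
  "claw": -1
}}

```text
t: 1.98
eef_pos: [0.4513, -0.3986, 0.2199]
ee_rot: [-3.141, 0.0, -2.297]
force: [-0.6, -1.3, -0.7]
width: 0.0881
gripper_force: 0.0
```

>>> {"api": "servo_tool", "payload": {
  "series": [
    [[-19.5, 8.6, 6, -0.0439], [-19.9, 7.7, 6, -0.0439], [-20.2, 6.9, 6, -0.0439], [-20.5, 6, 6, -0.0439], [-20.7, 5.1, 6, -0.0439], [-20.9, 4.1, 6, -0.0439], [-21.1, 3.2, 6, -0.0439], [-21.2, 2.3, 6, -0.0439], [-21.3, 1.4, 6, -0.0439], [-21.3, 0.4, 6, -0.0439]]
  ]
}}

```text
t: 2.82
eef_pos: [0.5162, -0.1962, 0.1595]
ee_rot: [-3.141, 0.0, -1.859]
force: [0.3, -0.0, -0.8]
width: 0.0874
gripper_force: 0.0
```

Run:
```python
from plan import *
b=eyes.grab_frame('side');a=eyes.grab_frame('top')
u=lambda i,x0,y0,w,h:cv2.resize(i[y0:y0+h,x0:x0+w],None,fx=5,fy=5,interpolation=cv2.INTER_CUBIC)
save('v3',np.hstack([u(b,260,220,80,110),u(a,350,150,80,110)]))
P,y=plan([.5177,-.1945,.075],-1.861);plan([.5177,-.1945,.029],-1.861,start=(P,y))
```

```text
t 2.92 [ 0.5162 -0.195   0.1588] [ 3.1407e+00  2.0000e-04 -1.8569e+00] [ 0.4 -0.5 -0.8]
[[-0.1, -0.1, 8.4, 0.0004], [-0.1, -0.1, 8.4, 0.0004], [-0.1, -0.1, 8.4, 0.0004], [-0.1, -0.1, 8.4, 0.0004], [-0.1, -0.1, 8.4, 0.0004], [-0.1, -0.1, 8.4, 0.0004], [-0.1, -0.1, 8.4, 0.0004], [-0.1, -0.1, 8.4, 0.0004], [-0.1, -0.1, 8.4, 0.0004], [-0.1, -0.1, 8.4, 0.0004]]
[[-0.0, 0.0, 4.6, -0.0], [-0.0, 0.0, 4.6, -0.0], [-0.0, 0.0, 4.6, -0.0], [-0.0, 0.0, 4.6, -0.0], [-0.0, 0.0, 4.6, -0.0], [-0.0, 0.0, 4.6, -0.0], [-0.0, 0.0, 4.6, -0.0], [-0.0, 0.0, 4.6, -0.0], [-0.0, 0.0, 4.6, -0.0], [-0.0, 0.0, 4.6, -0.0]]
```

View pics/v3.png

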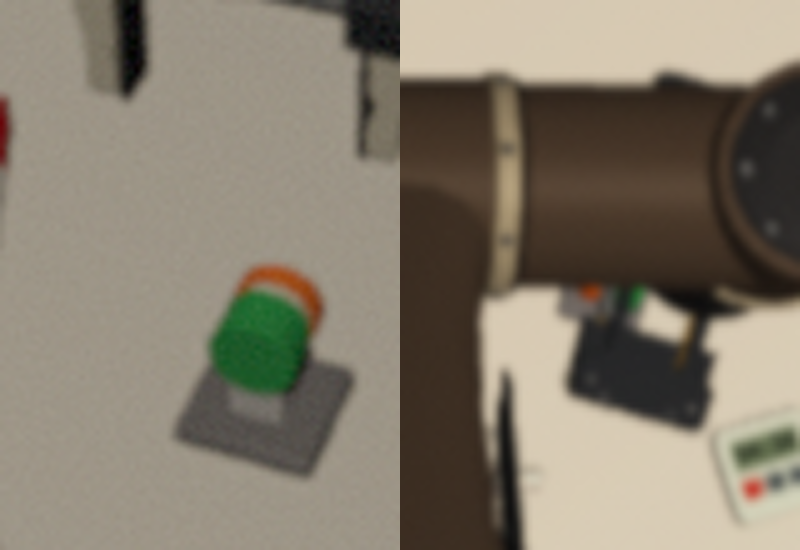

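The side view (left) shows the fingers at about px (284,238) and (336,252), evenly either side of the cassette at (312,288). The top view is blocked by the arm. Descending.

>>> {"api": "servo_tool", "payload": {
  "series": [
    [[-0.1, -0.1, 8.4, 0], [-0.1, -0.1, 8.4, 0], [-0.1, -0.1, 8.4, 0], [-0.1, -0.1, 8.4, 0], [-0.1, -0.1, 8.4, 0], [-0.1, -0.1, 8.4, 0], [-0.1, -0.1, 8.4, 0], [-0.1, -0.1, 8.4, 0], [-0.1, -0.1, 8.4, 0], [-0.1, -0.1, 8.4, 0]]
  ]
}}

```text
t: 3.75
eef_pos: [0.5171, -0.1966, 0.0747]
ee_rot: [3.142, -0.0, -1.861]
force: [-0.9, -0.1, 0.9]
width: 0.0879
gripper_force: 0.0
```

Run:
```python
from plan import *
b=eyes.grab_frame('side')
save('v4',cv2.resize(b[240:330,260:370],None,fx=6,fy=6,interpolation=cv2.INTER_CUBIC))
P,y=plan([.5177,-.1945,.029],-1.861)
```

```text
t 3.8 [ 0.5161 -0.1963  0.0731] [ 3.1392e+00 -2.0000e-04 -1.8612e+00] [-0.4  0.3 -0.5]
[[-0.2, -0.1, 4.4, -0.0], [-0.2, -0.1, 4.4, -0.0], [-0.2, -0.1, 4.4, -0.0], [-0.2, -0.1, 4.4, -0.0], [-0.2, -0.1, 4.4, -0.0], [-0.2, -0.1, 4.4, -0.0], [-0.2, -0.1, 4.4, -0.0], [-0.2, -0.1, 4.4, -0.0], [-0.2, -0.1, 4.4, -0.0], [-0.2, -0.1, 4.4, -0.0]]
```

View pics/v4.png

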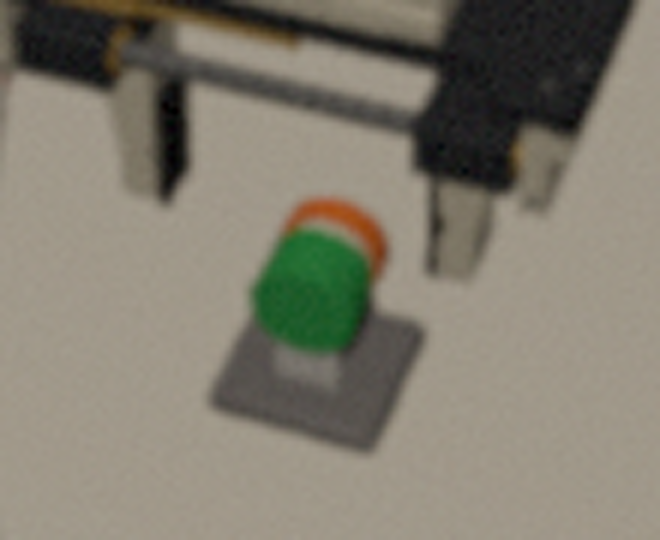

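The fingers straddle the cassette, which sits at crop (315,285). Going down to grasp.

>>> {"api": "servo_tool", "payload": {
  "series": [
    [[-0.2, -0.1, 4.4, 0], [-0.2, -0.1, 4.4, 0], [-0.2, -0.1, 4.4, 0], [-0.2, -0.1, 4.4, 0], [-0.2, -0.1, 4.4, 0], [-0.1, -0.1, 4.4, 0], [-0.1, 0, 4.4, 0], [-0.1, 0, 4.4, 0], [0, 0, 4.4, 0], [0, 0, 4.4, 0]]
  ]
}}

```text
t: 4.63
eef_pos: [0.5181, -0.1955, 0.0311]
ee_rot: [3.142, -0.0, -1.861]
force: [-0.6, 0.2, 0.1]
width: 0.0874
gripper_force: 0.0
```

>>> {"api": "servo_tool", "payload": {
  "series": [
    [[0, 0, 0, 0], [0, 0, 0, 0], [0, 0, 0, 0], [0, 0, 0, 0], [0, 0, 0, 0], [0, 0, 0, 0], [0, 0, 0, 0], [0, 0, 0, 0], [0, 0, 0, 0], [0, 0, 0, 0]]
  ],
  "claw": 0.4,
  "grip_force": 12
}}

```text
t: 5.47
eef_pos: [0.5199, -0.1957, 0.0323]
ee_rot: [-3.138, 0.0, -1.86]
force: [4.5, -1.4, 1.2]
width: 0.0365
gripper_force: 12.0
```

>>> {"api": "servo_tool", "payload": {
  "series": [
    [[0, 0, -9, 0], [0, 0, -9, 0], [0, 0, -9, 0], [0, 0, -9, 0], [0, 0, -9, 0], [0, 0, -9, 0], [0, 0, -9, 0], [0, 0, -9, 0], [0, 0, -9, 0], [0, 0, 0, 0]]
  ]
}}

```text
t: 6.3
eef_pos: [0.5192, -0.1957, 0.1148]
ee_rot: [-3.139, 0.0, -1.86]
force: [0.8, 0.5, -0.7]
width: 0.0367
gripper_force: 12.0
```

Run:
```python
from plan import *
P,y=plan([.58,-.08,.13],-1.70);plan([.61,.05,.13],-1.45,start=(P,y))
```

```text
t 6.3 [ 0.5192 -0.1957  0.1148] [-3.1386e+00  4.0000e-04 -1.8604e+00] [ 0.8  0.5 -0.7]
[[-12.8, -2.5, -1.5, -0.016], [-12.8, -2.7, -1.5, -0.016], [-12.7, -2.9, -1.5, -0.016], [-12.7, -3.1, -1.5, -0.016], [-12.6, -3.3, -1.5, -0.016], [-12.6, -3.5, -1.5, -0.016], [-12.5, -3.7, -1.5, -0.016], [-12.5, -3.9, -1.5, -0.016], [-12.4, -4.1, -1.5, -0.016], [-12.3, -4.3, -1.5, -0.016]]
[[-13.3, -1.3, -0.0, -0.025], [-13.2, -1.6, -0.0, -0.025], [-13.2, -2.0, -0.0, -0.025], [-13.1, -2.3, -0.0, -0.025], [-13.1, -2.6, -0.0, -0.025], [-13.0, -2.9, -0.0, -0.025], [-12.9, -3.3, -0.0, -0.025], [-12.8, -3.6, -0.0, -0.025], [-12.8, -3.9, -0.0, -0.025], [-12.7, -4.2, -0.0, -0.025]]
```

>>> {"api": "servo_tool", "payload": {
  "series": [
    [[-12.8, -2.5, -1.5, -0.016], [-12.8, -2.7, -1.5, -0.016], [-12.7, -2.9, -1.5, -0.016], [-12.7, -3.1, -1.5, -0.016], [-12.6, -3.3, -1.5, -0.016], [-12.6, -3.5, -1.5, -0.016], [-12.5, -3.7, -1.5, -0.016], [-12.5, -3.9, -1.5, -0.016], [-12.4, -4.1, -1.5, -0.016], [-12.3, -4.3, -1.5, -0.016]]
  ]
}}

```text
t: 7.13
eef_pos: [0.5792, -0.0785, 0.1277]
ee_rot: [3.142, -0.0, -1.699]
force: [0.4, -0.5, -1.1]
width: 0.0365
gripper_force: 12.0
```

>>> {"api": "servo_tool", "payload": {
  "series": [
    [[-13.3, -1.3, 0, -0.025], [-13.2, -1.6, 0, -0.025], [-13.2, -2, 0, -0.025], [-13.1, -2.3, 0, -0.025], [-13.1, -2.6, 0, -0.025], [-13, -2.9, 0, -0.025], [-12.9, -3.3, 0, -0.025], [-12.8, -3.6, 0, -0.025], [-12.8, -3.9, 0, -0.025], [-12.7, -4.2, 0, -0.025]]
  ]
}}

```text
t: 7.97
eef_pos: [0.6089, 0.0515, 0.1276]
ee_rot: [-3.142, -0.0, -1.448]
force: [0.0, -0.2, 0.3]
width: 0.0367
gripper_force: 12.0
```

Run:
```python
from plan import *
S=[telemetry.get_state()]
b=eyes.grab_frame('side');a=eyes.grab_frame('top')
print(S[0]['eef_pos'],telemetry.get_state()['eef_pos'],S[0]['ee_rot'])
p=S[0]['eef_pos'];print(proj('side',[p,p+[0,0,.019]]))
u=lambda i,x0,y0,w,h:cv2.resize(i[y0:y0+h,x0:x0+w],None,fx=5,fy=5,interpolation=cv2.INTER_CUBIC)
save('v5',np.hstack([u(b,310,150,100,100),u(a,275,140,60,100)]))
```

```text
[0.60889059 0.05148276 0.127565  ] [0.60930075 0.05227367 0.12749341] [-3.14157644e+00 -8.58735195e-06 -1.44824458e+00]
[[357.98175956 187.42416246]
 [358.45328237 180.53335867]]
```

View pics/v5.png

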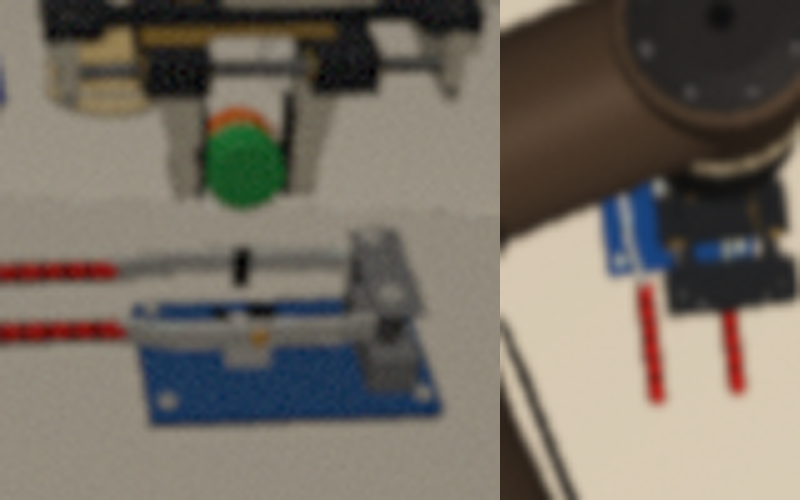

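```bash
cat > m.py <<'E'
from fit import *
def cyl(a,b,r,ax,n=40):
    t=np.linspace(0,2*np.pi,n,endpoint=False);o=[]
    for e in(a,b):
        c,s=r*np.cos(t),r*np.sin(t);o.append(np.c_[e+0*t,c,s] if ax==0 else np.c_[c,e+0*t,s])
    return np.vstack(o)
def tf(P,x,y,yaw,z): 
    c,s=np.cos(yaw),np.sin(yaw);return P@np.array([[c,-s,0],[s,c,0],[0,0,1]]).T+[x,y,z]
def hc(cam,P):
    h=cv2.convexHull((proj(cam,P)*1).astype(np.float32));M=cv2.moments(h);return np.array([M['m10'],M['m01']])/M['m00'],M['m00']
def meas(img,lo,hi,roi,k=4):
    up=cv2.resize(img,None,fx=k,fy=k,interpolation=cv2.INTER_CUBIC)
    m=hsvm(up,lo,hi,[k*v for v in roi]);c,a=cen(m);return (c+.5)/k-.5,a/k/k
GR=((42,100,30),(85,255,255))
E
cat > r.py <<'E'
from m import *
img={c:cv2.cvtColor(cv2.imread(f'pics/{c}0.png'),cv2.COLOR_BGR2RGB) for c in('top','side')}
obs={'top':[[304.75,208.35],[320.80,206.46]],'side':[[317.51,203.96],[318.45,215.92]]}
for c in obs:
    f=lambda v:np.concatenate([hc(c,tf(cyl(-.1425,-.0675,.006,0)+[0,sy*.026,0],v[0],v[1],v[2],.046))[0]-o for sy,o in zip((1,-1),obs[c])])
    r=least_squares(f,[.616,.079,.12]);print('closer',c,r.x,r.cost)
g,ga=meas(img['side'],*GR,(290,265,335,320))
f=lambda v:hc('side',tf(cyl(-.016,.006,.0185,1),v[0],v[1],-.29,.046))[0]-g
r=least_squares(f,[.518,-.194]);print('cass0 side',r.x,ga,hc('side',tf(cyl(-.016,.006,.0185,1),*r.x,-.29,.046))[1])
b=eyes.grab_frame('side');g,ga=meas(b,*GR,(345,170,372,196))
p=telemetry.get_state()['eef_pos'];print(p,telemetry.get_state()['ee_rot'])
f=lambda v:hc('side',tf(cyl(-.016,.006,.0185,1),v[0],v[1],.122,p[2]+.0155))[0]-g
r=least_squares(f,[.61,.05]);print('cass now',r.x,r.x-p[:2],g,ga)
E
python3 r.py
```

```text
closer top [0.6158 0.0791 0.119 ] 0.0037436503188866617
closer side [0.6171 0.0808 0.1201] 0.014370024527702911
cass0 side [ 0.5204 -0.1944] 289.8125 348.6559479390271
[0.6088 0.0514 0.1274] [ 3.1414 -0.     -1.4488]
cass now [0.6087 0.054 ] [-0.0001  0.0026] [358.5896 182.4357] 209.125
```

Run:
```python
from plan import *
P,y=plan([.6172,.0759,.070],-1.45)
```

```text
t 8.12 [0.6088 0.0514 0.1274] [ 3.1414 -0.     -1.4488] [ 0.3 -0.1 -0.9]
[[-2.3, -1.1, 5.7, 0.0001], [-2.3, -1.1, 5.7, 0.0001], [-2.3, -1.1, 5.7, 0.0001], [-2.3, -1.1, 5.7, 0.0001], [-2.3, -1.1, 5.7, 0.0001], [-2.3, -1.1, 5.7, 0.0001], [-2.3, -1.1, 5.7, 0.0001], [-2.3, -1.1, 5.7, 0.0001], [-2.3, -1.1, 5.7, 0.0001], [-2.3, -1.1, 5.7, 0.0001]]
```

>>> {"api": "servo_tool", "payload": {
  "series": [
    [[-2.9, -1.4, 5.7, 0], [-2.9, -1.4, 5.7, 0], [-2.9, -1.4, 5.7, 0], [-2.9, -1.4, 5.7, 0], [-2.9, -1.4, 5.7, 0], [-2.9, -1.4, 5.7, 0], [-2.9, -1.4, 5.7, 0], [-2.9, -1.4, 5.7, 0], [0, 0, 5.7, 0], [0, 0, 5.7, 0]]
  ]
}}

```text
t: 8.95
eef_pos: [0.617, 0.0747, 0.0699]
ee_rot: [3.141, -0.0, -1.45]
force: [0.5, -1.0, -0.4]
width: 0.0365
gripper_force: 12.0
```

Run:
```python
from plan import *
from m import *
b=eyes.grab_frame('side');print(telemetry.get_state()['eef_pos'])
p=telemetry.get_state()['eef_pos'];q=proj('side',[*(p+[0,0,.0155])])[0];print(q)
x,y=np.int32(q);g,ga=meas(b,*GR,(x-13,y-13,x+13,y+16))
f=lambda v:hc('side',tf(cyl(-.016,.006,.0185,1),v[0],v[1],.122,p[2]+.0155))[0]-g
r=least_squares(f,[.61,.05]);print('cass now',r.x,r.x-p[:2],g,ga)
save('v6',cv2.resize(b[165:240,320:410],None,fx=8,fy=8,interpolation=cv2.INTER_CUBIC))
plan([.6172,.0759,.0325],-1.45)
```

```text
[0.6162 0.0744 0.0687]
[359.7525 197.5455]
cass now [0.6163 0.078 ] [0.0001 0.0036] [360.0806 197.869 ] 191.625
t 9.0 [0.6162 0.0744 0.0687] [ 3.1397 -0.0003 -1.4509] [ 0.3 -0.8 -1.7]
[[-0.1, -0.1, 3.6, -0.0001], [-0.1, -0.1, 3.6, -0.0001], [-0.1, -0.1, 3.6, -0.0001], [-0.1, -0.1, 3.6, -0.0001], [-0.1, -0.1, 3.6, -0.0001], [-0.1, -0.1, 3.6, -0.0001], [-0.1, -0.1, 3.6, -0.0001], [-0.1, -0.1, 3.6, -0.0001], [-0.1, -0.1, 3.6, -0.0001], [-0.1, -0.1, 3.6, -0.0001]]
```

View pics/v6.png

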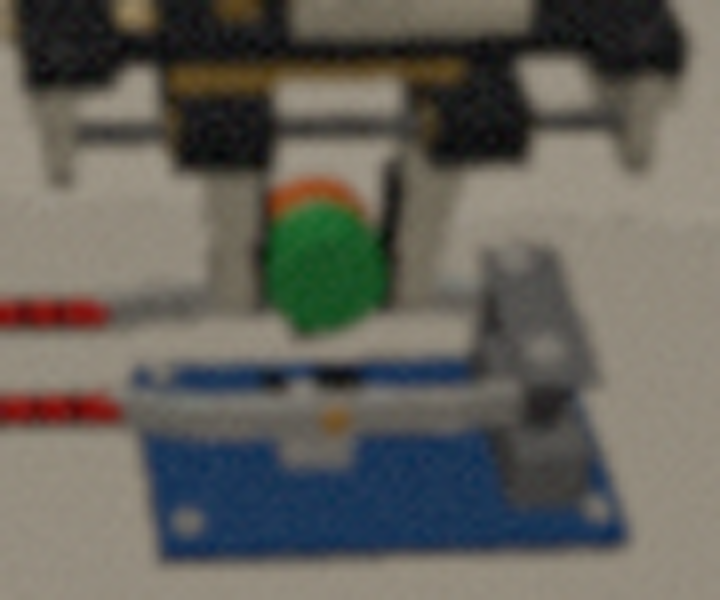

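The green base is centred at about px (360,198), directly above the cradle and between the jaws. Lowering.

>>> {"api": "servo_tool", "payload": {
  "series": [
    [[-0.1, -0.1, 4, 0], [-0.1, -0.1, 4, 0], [-0.1, -0.1, 4, 0], [-0.1, -0.1, 4, 0], [-0.1, -0.1, 4, 0], [0, -0.1, 4, 0], [0, 0, 4, 0], [0, 0, 4, 0], [0, 0, 3, 0], [0, 0, 0, 0]]
  ]
}}

```text
t: 9.83
eef_pos: [0.617, 0.0749, 0.0347]
ee_rot: [3.14, -0.0, -1.451]
force: [0.6, -0.1, 0.7]
width: 0.0367
gripper_force: 12.0
```

Run:
```python
from m import *
s=telemetry.get_state();print(s['eef_pos'],s['force'],s['moment'])
b=eyes.grab_frame('side');save('v7',cv2.resize(b[165:240,320:410],None,fx=8,fy=8,interpolation=cv2.INTER_CUBIC))
```

```text
[0.617  0.0749 0.0347] [ 0.6127 -0.0561  0.6618] [-0.0134  0.1904 -0.0228]
```

View pics/v7.png

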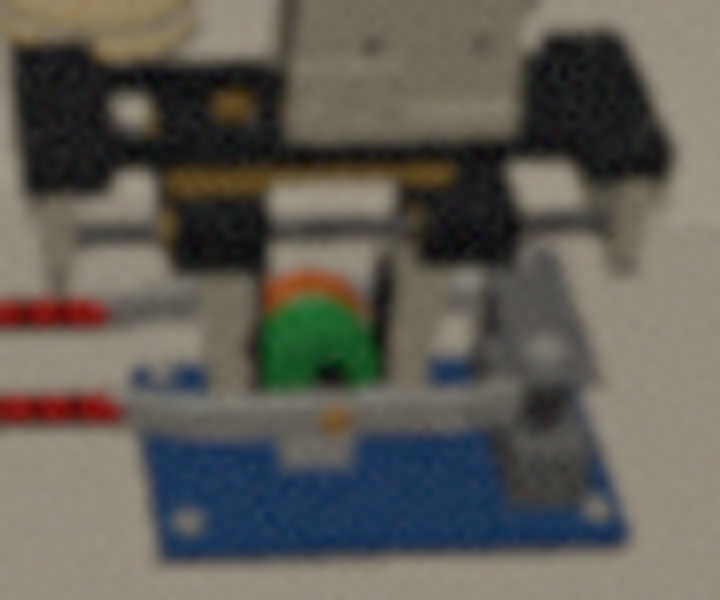

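The cassette is between the jaws, with the right pad visible in front of the green face at crop (325,375). Lowering the last few mm.

>>> {"api": "servo_tool", "payload": {
  "series": [
    [[0, 0, 0.5, 0], [0, 0, 0.5, 0], [0, 0, 0.5, 0], [0, 0, 0.5, 0], [0, 0, 0.5, 0], [0, 0, 0, 0], [0, 0, 0, 0], [0, 0, 0, 0], [0, 0, 0, 0], [0, 0, 0, 0]]
  ]
}}

```text
t: 10.72
eef_pos: [0.6175, 0.0751, 0.0331]
ee_rot: [-3.142, 0.0, -1.451]
force: [0.4, -0.8, 0.0]
width: 0.0365
gripper_force: 12.0
```

>>> {"api": "servo_tool", "payload": {
  "series": [
    [[0, 0, 0.4, 0], [0, 0, 0.4, 0], [0, 0, 0.4, 0], [0, 0, 0.4, 0], [0, 0, 0.4, 0], [0, 0, 0, 0], [0, 0, 0, 0], [0, 0, 0, 0], [0, 0, 0, 0], [0, 0, 0, 0]]
  ]
}}

```text
t: 11.55
eef_pos: [0.6187, 0.0754, 0.0321]
ee_rot: [-3.139, 0.0, -1.45]
force: [1.1, -0.2, 5.4]
width: 0.0365
gripper_force: 12.0
```

Seated (5 N). Releasing only partway because of the hinge block, then lifting.

>>> {"api": "servo_tool", "payload": {
  "series": [
    [[0, 0, 0, 0], [0, 0, 0, 0], [0, 0, 0, 0], [0, 0, 0, 0], [0, 0, 0, 0], [0, 0, 0, 0], [0, 0, 0, 0], [0, 0, 0, 0], [0, 0, 0, 0], [0, 0, 0, 0]]
  ],
  "claw": -0.14
}}

```text
t: 12.38
eef_pos: [0.6175, 0.0751, 0.031]
ee_rot: [3.142, -0.0, -1.451]
force: [0.3, 0.1, 0.4]
width: 0.05
gripper_force: 0.0
```

>>> {"api": "servo_tool", "payload": {
  "series": [
    [[0, 0, -2, 0], [0, 0, -5, 0], [0, 0, -10, 0], [0, 0, -15, 0], [0, 0, -15, 0], [0, 0, -15, 0], [0, 0, -15, 0], [0, 0, -15, 0], [0, 0, -15, 0], [0, 0, -13, 0]]
  ]
}}

```text
t: 13.22
eef_pos: [0.6178, 0.0752, 0.1535]
ee_rot: [-3.14, 0.0, -1.451]
force: [-0.1, 0.9, 0.6]
width: 0.0497
gripper_force: 0.0
```

Run:
```python
from plan import *
# grip mid with nest (.6168,.0803), yaw .12
c,s=np.cos(.12),np.sin(.12);m=[.6168-.105*c,.0803-.105*s];print(m)
P,y=plan([m[0],m[1],.15],-1.45+.8);plan([m[0],m[1],.10],.12,start=(P,y))
```

```text
[np.float64(0.5125550932353441), np.float64(0.06773021823466346)]
t 13.22 [0.6178 0.0752 0.1535] [-3.1398e+00  3.0000e-04 -1.4506e+00] [-0.1  0.9  0.6]
[[-0.5, 10.5, 0.3, -0.0801], [-1.4, 10.5, 0.3, -0.0801], [-2.2, 10.3, 0.3, -0.0801], [-3.0, 10.1, 0.3, -0.0801], [-3.8, 9.8, 0.3, -0.0801], [-4.6, 9.5, 0.3, -0.0801], [-5.3, 9.1, 0.3, -0.0801], [-6.0, 8.6, 0.3, -0.0801], [-6.7, 8.1, 0.3, -0.0801], [-7.3, 7.6, 0.3, -0.0801]]
[[0.0, -0.0, 5.0, -0.077], [0.0, -0.0, 5.0, -0.077], [0.0, -0.0, 5.0, -0.077], [0.0, -0.0, 5.0, -0.077], [0.0, -0.0, 5.0, -0.077], [0.0, -0.0, 5.0, -0.077], [0.0, -0.0, 5.0, -0.077], [0.0, -0.0, 5.0, -0.077], [0.0, -0.0, 5.0, -0.077], [0.0, 0.0, 5.0, -0.077]]
```

>>> {"api": "servo_tool", "payload": {
  "series": [
    [[-0.5, 10.5, 0.3, -0.08], [-1.4, 10.5, 0.3, -0.08], [-2.2, 10.3, 0.3, -0.08], [-3, 10.1, 0.3, -0.08], [-3.8, 9.8, 0.3, -0.08], [-4.6, 9.5, 0.3, -0.08], [-5.3, 9.1, 0.3, -0.08], [-6, 8.6, 0.3, -0.08], [-6.7, 8.1, 0.3, -0.08], [-7.3, 7.6, 0.3, -0.08]]
  ],
  "claw": -1
}}

```text
t: 14.05
eef_pos: [0.5121, 0.0677, 0.1492]
ee_rot: [-3.14, -0.001, -0.647]
force: [0.9, 0.1, 0.1]
width: 0.0878
gripper_force: 0.0
```

>>> {"api": "servo_tool", "payload": {
  "series": [
    [[0, 0, 5, -0.077], [0, 0, 5, -0.077], [0, 0, 5, -0.077], [0, 0, 5, -0.077], [0, 0, 5, -0.077], [0, 0, 5, -0.077], [0, 0, 5, -0.077], [0, 0, 5, -0.077], [0, 0, 5, -0.077], [0, 0, 5, -0.077]]
  ]
}}

```text
t: 14.88
eef_pos: [0.5128, 0.0678, 0.0989]
ee_rot: [-3.141, -0.001, 0.123]
force: [-0.3, 1.1, 0.4]
width: 0.088
gripper_force: 0.0
```

Run:
```python
from plan import *
from m import *
b=eyes.grab_frame('side');s=telemetry.get_state();p=s['eef_pos']
g,ga=meas(b,*GR,(345,195,372,225))
f=lambda v:hc('side',tf(cyl(-.016,.006,.0185,1),v[0],v[1],.122,.046))[0]-g
r=least_squares(f,[.61,.05]);print('cass',r.x,g,ga)
a=eyes.grab_frame('top')
u=lambda i,x0,y0,w,h:cv2.resize(i[y0:y0+h,x0:x0+w],None,fx=6,fy=6,interpolation=cv2.INTER_CUBIC)
save('v8',np.hstack([u(b,300,170,80,70),u(a,285,150,50,70)]))
plan([.5126,.0677,.060],.12)
```

```text
cass [0.617  0.0883] [359.3603 208.1712] 109.8125
t 14.98 [0.5122 0.0676 0.0983] [3.1416 0.0002 0.1205] [0.2 0.2 0.5]
[[0.0, -0.0, 3.8, 0.0], [0.0, -0.0, 3.8, 0.0], [0.0, -0.0, 3.8, 0.0], [0.0, -0.0, 3.8, 0.0], [0.0, -0.0, 3.8, 0.0], [0.0, -0.0, 3.8, 0.0], [0.0, -0.0, 3.8, 0.0], [0.0, -0.0, 3.8, 0.0], [0.0, -0.0, 3.8, 0.0], [0.0, -0.0, 3.8, 0.0]]
```

View pics/v8.png

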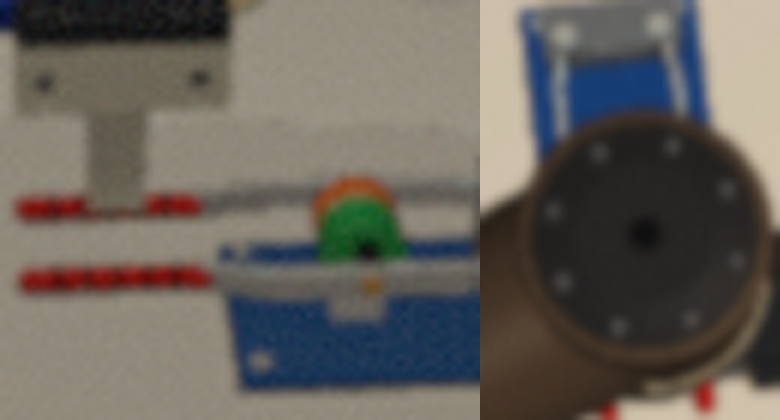

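The cassette rests in the cradle, with the lid and green base seen at crop (358,220). The fingers are above the middle of the red grips. Going down around the grips.

>>> {"api": "servo_tool", "payload": {
  "series": [
    [[0, 0, 7.2, 0], [0, 0, 7.2, 0], [0, 0, 7.2, 0], [0, 0, 7.2, 0], [0, 0, 7.2, 0], [0, 0, 7.2, 0], [0, 0, 7.2, 0], [0, 0, 7.2, 0], [0, 0, 7.2, 0], [0, 0, 7.2, 0]]
  ]
}}

```text
t: 15.82
eef_pos: [0.5124, 0.0677, 0.0253]
ee_rot: [3.142, 0.0, 0.119]
force: [-1.0, 0.3, 0.9]
width: 0.0874
gripper_force: 0.0
```

>>> {"api": "servo_tool", "payload": {
  "series": [
    [[0, 0, 0, 0], [0, 0, 0, 0], [0, 0, 0, 0], [0, 0, 0, 0], [0, 0, 0, 0], [0, 0, 0, 0], [0, 0, 0, 0], [0, 0, 0, 0], [0, 0, 0, 0], [0, 0, 0, 0]]
  ],
  "claw": -0.39,
  "grip_force": 16.5
}}

```text
t: 16.65
eef_pos: [0.5127, 0.0678, 0.0263]
ee_rot: [-3.141, -0.001, 0.119]
force: [0.6, 0.2, 1.3]
width: 0.0607
gripper_force: 1.0
```

>>> {"api": "servo_tool", "payload": {
  "series": [
    [[0, 0, 0, 0], [0, 0, 0, 0], [0, 0, 0, 0], [0, 0, 0, 0], [0, 0, 0, 0], [0, 0, 0, 0], [0, 0, 0, 0], [0, 0, 0, 0], [0, 0, 0, 0], [0, 0, 0, 0]]
  ],
  "claw": -0.25
}}

```text
t: 17.48
eef_pos: [0.5125, 0.0677, 0.0261]
ee_rot: [-3.142, -0.0, 0.119]
force: [1.3, -0.0, 1.1]
width: 0.0551
gripper_force: 1.1
```

>>> {"api": "servo_tool", "payload": {
  "series": [
    [[0, 0, 0, 0], [0, 0, 0, 0], [0, 0, 0, 0], [0, 0, 0, 0], [0, 0, 0, 0], [0, 0, 0, 0], [0, 0, 0, 0], [0, 0, 0, 0], [0, 0, 0, 0], [0, 0, 0, 0]]
  ],
  "claw": -0.2
}}

```text
t: 18.32
eef_pos: [0.5125, 0.0677, 0.0261]
ee_rot: [-3.142, -0.0, 0.119]
force: [1.6, -0.3, 1.6]
width: 0.0526
gripper_force: 1.3
```

>>> {"api": "servo_tool", "payload": {
  "series": [
    [[0, 0, 0, 0], [0, 0, 0, 0], [0, 0, 0, 0], [0, 0, 0, 0], [0, 0, 0, 0], [0, 0, 0, 0], [0, 0, 0, 0], [0, 0, 0, 0], [0, 0, 0, 0], [0, 0, 0, 0]]
  ],
  "claw": -0.18
}}

```text
t: 19.15
eef_pos: [0.5124, 0.0677, 0.0261]
ee_rot: [-3.142, 0.0, 0.119]
force: [1.5, -0.4, -0.2]
width: 0.0518
gripper_force: 1.3
```

>>> {"api": "servo_tool", "payload": {
  "series": [
    [[0, 0, 0, 0], [0, 0, 0, 0], [0, 0, 0, 0], [0, 0, 0, 0], [0, 0, 0, 0], [0, 0, 0, 0], [0, 0, 0, 0], [0, 0, 0, 0], [0, 0, 0, 0], [0, 0, 0, 0]]
  ],
  "claw": -0.16
}}

```text
t: 19.98
eef_pos: [0.5124, 0.0676, 0.0261]
ee_rot: [3.142, -0.0, 0.119]
force: [2.3, -0.1, 1.8]
width: 0.0509
gripper_force: 1.3
```

>>> {"api": "servo_tool", "payload": {
  "series": [
    [[0, 0, 0, 0], [0, 0, 0, 0], [0, 0, 0, 0], [0, 0, 0, 0], [0, 0, 0, 0], [0, 0, 0, 0], [0, 0, 0, 0], [0, 0, 0, 0], [0, 0, 0, 0], [0, 0, 0, 0]]
  ],
  "claw": -0.14
}}

```text
t: 20.82
eef_pos: [0.5124, 0.0677, 0.0261]
ee_rot: [-3.142, -0.0, 0.119]
force: [2.2, -0.1, 1.2]
width: 0.0499
gripper_force: 1.3
```

>>> {"api": "servo_tool", "payload": {
  "series": [
    [[0, 0, 0, 0], [0, 0, 0, 0], [0, 0, 0, 0], [0, 0, 0, 0], [0, 0, 0, 0], [0, 0, 0, 0], [0, 0, 0, 0], [0, 0, 0, 0], [0, 0, 0, 0], [0, 0, 0, 0]]
  ],
  "claw": -0.12
}}

```text
t: 21.65
eef_pos: [0.5124, 0.0676, 0.0261]
ee_rot: [3.142, 0.0, 0.119]
force: [2.0, -0.3, 0.5]
width: 0.0495
gripper_force: 1.3
```

>>> {"api": "servo_tool", "payload": {
  "series": [
    [[0, 0, 0, 0], [0, 0, 0, 0], [0, 0, 0, 0], [0, 0, 0, 0], [0, 0, 0, 0], [0, 0, 0, 0], [0, 0, 0, 0], [0, 0, 0, 0], [0, 0, 0, 0], [0, 0, 0, 0]]
  ],
  "claw": -0.1
}}

```text
t: 22.48
eef_pos: [0.5124, 0.0677, 0.0261]
ee_rot: [-3.142, 0.0, 0.119]
force: [1.8, -0.2, 1.2]
width: 0.0483
gripper_force: 1.4
```

>>> {"api": "servo_tool", "payload": {
  "series": [
    [[0, 0, 0, 0], [0, 0, 0, 0], [0, 0, 0, 0], [0, 0, 0, 0], [0, 0, 0, 0], [0, 0, 0, 0], [0, 0, 0, 0], [0, 0, 0, 0], [0, 0, 0, 0], [0, 0, 0, 0]]
  ],
  "claw": -0.08
}}

```text
t: 23.32
eef_pos: [0.5124, 0.0676, 0.0261]
ee_rot: [3.142, 0.0, 0.119]
force: [2.7, -0.3, 1.4]
width: 0.0476
gripper_force: 1.4
```

>>> {"api": "servo_tool", "payload": {
  "series": [
    [[0, 0, 0, 0], [0, 0, 0, 0], [0, 0, 0, 0], [0, 0, 0, 0], [0, 0, 0, 0], [0, 0, 0, 0], [0, 0, 0, 0], [0, 0, 0, 0], [0, 0, 0, 0], [0, 0, 0, 0]]
  ],
  "claw": -0.06
}}

```text
t: 24.15
eef_pos: [0.5124, 0.0676, 0.0261]
ee_rot: [3.142, 0.0, 0.119]
force: [1.0, -0.2, 1.3]
width: 0.0465
gripper_force: 1.4
```

>>> {"api": "servo_tool", "payload": {
  "series": [
    [[0, 0, 0, 0], [0, 0, 0, 0], [0, 0, 0, 0], [0, 0, 0, 0], [0, 0, 0, 0], [0, 0, 0, 0], [0, 0, 0, 0], [0, 0, 0, 0], [0, 0, 0, 0], [0, 0, 0, 0]]
  ],
  "claw": -0.04
}}

```text
t: 24.98
eef_pos: [0.5124, 0.0677, 0.0261]
ee_rot: [-3.142, 0.0, 0.119]
force: [2.1, -0.3, 0.5]
width: 0.0455
gripper_force: 1.4
```

>>> {"api": "servo_tool", "payload": {
  "series": [
    [[0, 0, 0, 0], [0, 0, 0, 0], [0, 0, 0, 0], [0, 0, 0, 0], [0, 0, 0, 0], [0, 0, 0, 0], [0, 0, 0, 0], [0, 0, 0, 0], [0, 0, 0, 0], [0, 0, 0, 0]]
  ],
  "claw": -0.02
}}

```text
t: 25.82
eef_pos: [0.5125, 0.0677, 0.0261]
ee_rot: [-3.142, -0.0, 0.119]
force: [2.0, 0.9, 1.0]
width: 0.0451
gripper_force: 1.4
```

>>> {"api": "servo_tool", "payload": {
  "series": [
    [[0, 0, 0, 0], [0, 0, 0, 0], [0, 0, 0, 0], [0, 0, 0, 0], [0, 0, 0, 0], [0, 0, 0, 0], [0, 0, 0, 0], [0, 0, 0, 0], [0, 0, 0, 0], [0, 0, 0, 0]]
  ],
  "claw": 0
}}

```text
t: 26.65
eef_pos: [0.5125, 0.0676, 0.0261]
ee_rot: [3.142, -0.0, 0.119]
force: [1.3, -0.8, 0.6]
width: 0.0439
gripper_force: 1.4
```

>>> {"api": "servo_tool", "payload": {
  "series": [
    [[0, 0, 0, 0], [0, 0, 0, 0], [0, 0, 0, 0], [0, 0, 0, 0], [0, 0, 0, 0], [0, 0, 0, 0], [0, 0, 0, 0], [0, 0, 0, 0], [0, 0, 0, 0], [0, 0, 0, 0]]
  ],
  "claw": 0.02
}}

```text
t: 27.48
eef_pos: [0.5124, 0.0677, 0.026]
ee_rot: [3.142, 0.0, 0.119]
force: [2.7, -0.5, -0.0]
width: 0.043
gripper_force: 1.6
```

>>> {"api": "servo_tool", "payload": {
  "series": [
    [[0, 0, 0, 0], [0, 0, 0, 0], [0, 0, 0, 0], [0, 0, 0, 0], [0, 0, 0, 0], [0, 0, 0, 0], [0, 0, 0, 0], [0, 0, 0, 0], [0, 0, 0, 0], [0, 0, 0, 0]]
  ],
  "claw": 0.04
}}

```text
t: 28.32
eef_pos: [0.5125, 0.0677, 0.0261]
ee_rot: [-3.142, -0.0, 0.119]
force: [1.6, -0.1, 0.5]
width: 0.0422
gripper_force: 3.3
```

>>> {"api": "servo_tool", "payload": {
  "series": [
    [[0, 0, 0, 0], [0, 0, 0, 0], [0, 0, 0, 0], [0, 0, 0, 0], [0, 0, 0, 0], [0, 0, 0, 0], [0, 0, 0, 0], [0, 0, 0, 0], [0, 0, 0, 0], [0, 0, 0, 0]]
  ],
  "claw": 0.06
}}

```text
t: 29.15
eef_pos: [0.5125, 0.0677, 0.0261]
ee_rot: [-3.142, -0.0, 0.119]
force: [3.5, -0.3, 1.3]
width: 0.0415
gripper_force: 4.3
```

>>> {"api": "servo_tool", "payload": {
  "series": [
    [[0, 0, 0, 0], [0, 0, 0, 0], [0, 0, 0, 0], [0, 0, 0, 0], [0, 0, 0, 0], [0, 0, 0, 0], [0, 0, 0, 0], [0, 0, 0, 0], [0, 0, 0, 0], [0, 0, 0, 0]]
  ],
  "claw": 0.08
}}

```text
t: 29.98
eef_pos: [0.5125, 0.0677, 0.0261]
ee_rot: [-3.142, -0.0, 0.119]
force: [2.8, -0.5, 1.7]
width: 0.04
gripper_force: 5.4
```

Contact at about 43 mm, so the peak should come near 36 and the give near 33.

>>> {"api": "servo_tool", "payload": {
  "series": [
    [[0, 0, 0, 0], [0, 0, 0, 0], [0, 0, 0, 0], [0, 0, 0, 0], [0, 0, 0, 0], [0, 0, 0, 0], [0, 0, 0, 0], [0, 0, 0, 0], [0, 0, 0, 0], [0, 0, 0, 0]]
  ],
  "claw": 0.1
}}

```text
t: 30.82
eef_pos: [0.5125, 0.0677, 0.0261]
ee_rot: [-3.142, -0.0, 0.119]
force: [4.3, -1.9, 1.3]
width: 0.0395
gripper_force: 6.6
```

>>> {"api": "servo_tool", "payload": {
  "series": [
    [[0, 0, 0, 0], [0, 0, 0, 0], [0, 0, 0, 0], [0, 0, 0, 0], [0, 0, 0, 0], [0, 0, 0, 0], [0, 0, 0, 0], [0, 0, 0, 0], [0, 0, 0, 0], [0, 0, 0, 0]]
  ],
  "claw": 0.12
}}

```text
t: 31.65
eef_pos: [0.5125, 0.0677, 0.0261]
ee_rot: [-3.142, -0.0, 0.119]
force: [5.5, -0.8, 0.8]
width: 0.0386
gripper_force: 8.0
```

>>> {"api": "servo_tool", "payload": {
  "series": [
    [[0, 0, 0, 0], [0, 0, 0, 0], [0, 0, 0, 0], [0, 0, 0, 0], [0, 0, 0, 0], [0, 0, 0, 0], [0, 0, 0, 0], [0, 0, 0, 0], [0, 0, 0, 0], [0, 0, 0, 0]]
  ],
  "claw": 0.14
}}

```text
t: 32.48
eef_pos: [0.5125, 0.0677, 0.0261]
ee_rot: [-3.142, -0.0, 0.119]
force: [5.4, -1.4, 1.7]
width: 0.038
gripper_force: 9.3
```

>>> {"api": "servo_tool", "payload": {
  "series": [
    [[0, 0, 0, 0], [0, 0, 0, 0], [0, 0, 0, 0], [0, 0, 0, 0], [0, 0, 0, 0], [0, 0, 0, 0], [0, 0, 0, 0], [0, 0, 0, 0], [0, 0, 0, 0], [0, 0, 0, 0]]
  ],
  "claw": 0.16
}}

```text
t: 33.32
eef_pos: [0.5126, 0.0677, 0.0261]
ee_rot: [-3.142, -0.0, 0.119]
force: [5.3, -1.1, 1.3]
width: 0.0371
gripper_force: 10.7
```

>>> {"api": "servo_tool", "payload": {
  "series": [
    [[0, 0, 0, 0], [0, 0, 0, 0], [0, 0, 0, 0], [0, 0, 0, 0], [0, 0, 0, 0], [0, 0, 0, 0], [0, 0, 0, 0], [0, 0, 0, 0], [0, 0, 0, 0], [0, 0, 0, 0]]
  ],
  "claw": 0.18
}}

```text
t: 34.15
eef_pos: [0.5126, 0.0677, 0.0261]
ee_rot: [-3.142, -0.0, 0.119]
force: [4.9, -1.2, 1.5]
width: 0.0363
gripper_force: 11.9
```

>>> {"api": "servo_tool", "payload": {
  "series": [
    [[0, 0, 0, 0], [0, 0, 0, 0], [0, 0, 0, 0], [0, 0, 0, 0], [0, 0, 0, 0], [0, 0, 0, 0], [0, 0, 0, 0], [0, 0, 0, 0], [0, 0, 0, 0], [0, 0, 0, 0]]
  ],
  "claw": 0.2
}}

```text
t: 34.98
eef_pos: [0.5126, 0.0676, 0.0261]
ee_rot: [3.142, -0.0, 0.119]
force: [5.3, -1.1, 0.9]
width: 0.0353
gripper_force: 12.9
```

>>> {"api": "servo_tool", "payload": {
  "series": [
    [[0, 0, 0, 0], [0, 0, 0, 0], [0, 0, 0, 0], [0, 0, 0, 0], [0, 0, 0, 0], [0, 0, 0, 0], [0, 0, 0, 0], [0, 0, 0, 0], [0, 0, 0, 0], [0, 0, 0, 0]]
  ],
  "claw": 0.215
}}

```text
t: 35.82
eef_pos: [0.5126, 0.0677, 0.0261]
ee_rot: [3.142, -0.0, 0.119]
force: [4.8, -1.5, 1.4]
width: 0.0347
gripper_force: 13.0
```

Near the peak. Taking smaller steps.

>>> {"api": "servo_tool", "payload": {
  "series": [
    [[0, 0, 0, 0], [0, 0, 0, 0], [0, 0, 0, 0], [0, 0, 0, 0], [0, 0, 0, 0], [0, 0, 0, 0], [0, 0, 0, 0], [0, 0, 0, 0], [0, 0, 0, 0], [0, 0, 0, 0]]
  ],
  "claw": 0.23
}}

```text
t: 36.65
eef_pos: [0.5126, 0.0676, 0.0261]
ee_rot: [3.142, -0.0, 0.119]
force: [6.2, -2.1, 1.2]
width: 0.034
gripper_force: 12.9
```

>>> {"api": "servo_tool", "payload": {
  "series": [
    [[0, 0, 0, 0], [0, 0, 0, 0], [0, 0, 0, 0], [0, 0, 0, 0], [0, 0, 0, 0], [0, 0, 0, 0], [0, 0, 0, 0], [0, 0, 0, 0], [0, 0, 0, 0], [0, 0, 0, 0]]
  ],
  "claw": 0.245
}}

```text
t: 37.48
eef_pos: [0.5126, 0.0676, 0.0261]
ee_rot: [3.141, -0.0, 0.119]
force: [6.1, -1.9, 0.6]
width: 0.0331
gripper_force: 11.0
```

>>> {"api": "servo_tool", "payload": {
  "series": [
    [[0, 0, 0, 0], [0, 0, 0, 0], [0, 0, 0, 0], [0, 0, 0, 0], [0, 0, 0, 0], [0, 0, 0, 0], [0, 0, 0, 0], [0, 0, 0, 0], [0, 0, 0, 0], [0, 0, 0, 0]]
  ],
  "claw": 0.26
}}

```text
t: 38.32
eef_pos: [0.5117, 0.0674, 0.0258]
ee_rot: [3.141, 0.001, 0.119]
force: [-1.1, -0.0, 0.7]
width: 0.0323
gripper_force: 1.4
```

The force dropped to 1.4 N, which is the spring alone, so it has snapped shut. Opening the gripper, then backing off upward.

>>> {"api": "servo_tool", "payload": {
  "series": [
    [[0, 0, 0, 0], [0, 0, 0, 0], [0, 0, 0, 0], [0, 0, 0, 0], [0, 0, 0, 0], [0, 0, 0, 0], [0, 0, 0, 0], [0, 0, 0, 0], [0, 0, 0, 0], [0, 0, 0, 0]]
  ],
  "claw": -0.3
}}

```text
t: 39.15
eef_pos: [0.5124, 0.0677, 0.026]
ee_rot: [3.142, 0.0, 0.119]
force: [-1.1, -0.8, -0.6]
width: 0.0573
gripper_force: 1.1
```

>>> {"api": "servo_tool", "payload": {
  "series": [
    [[0, 0, 0, 0], [0, 0, 0, 0], [0, 0, 0, 0], [0, 0, 0, 0], [0, 0, 0, 0], [0, 0, 0, 0], [0, 0, 0, 0], [0, 0, 0, 0], [0, 0, 0, 0], [0, 0, 0, 0]]
  ],
  "claw": -1
}}

```text
t: 39.98
eef_pos: [0.5125, 0.0677, 0.0261]
ee_rot: [-3.142, -0.0, 0.119]
force: [0.8, 0.8, 0.8]
width: 0.0875
gripper_force: 0.0
```

>>> {"api": "servo_tool", "payload": {
  "series": [
    [[0, 0, -5, 0], [0, 0, -10, 0], [0, 0, -15, 0], [0, 0, -15, 0], [0, 0, -15, 0], [0, 0, -15, 0], [0, 0, -15, 0], [0, 0, -15, 0], [0, 0, -15, 0], [0, 0, -15, 0]]
  ]
}}

```text
t: 40.82
eef_pos: [0.5124, 0.0676, 0.163]
ee_rot: [-3.141, -0.001, 0.119]
force: [0.7, -0.1, 0.1]
width: 0.0879
gripper_force: 0.0
```

>>> {"api": "servo_tool", "payload": {
  "series": [
    [[0, 30, 0, 0], [0, 30, 0, 0], [0, 30, 0, 0], [0, 30, 0, 0], [0, 30, 0, 0], [0, 30, 0, 0], [0, 30, 0, 0], [0, 30, 0, 0], [0, 0, 0, 0], [0, 0, 0, 0]]
  ]
}}

```text
t: 41.65
eef_pos: [0.5408, -0.1721, 0.1617]
ee_rot: [3.142, -0.0, 0.116]
force: [0.1, -0.6, -0.4]
width: 0.087
gripper_force: 0.0
```

Run:
```python
from m import *
b=eyes.grab_frame('side');a=eyes.grab_frame('top')
u=lambda i,x0,y0,w,h:cv2.resize(i[y0:y0+h,x0:x0+w],None,fx=7,fy=7,interpolation=cv2.INTER_CUBIC)
save('v9',np.hstack([u(b,335,175,65,80),u(a,285,145,48,80)]))
```

```text
(no output)
```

View pics/v9.png

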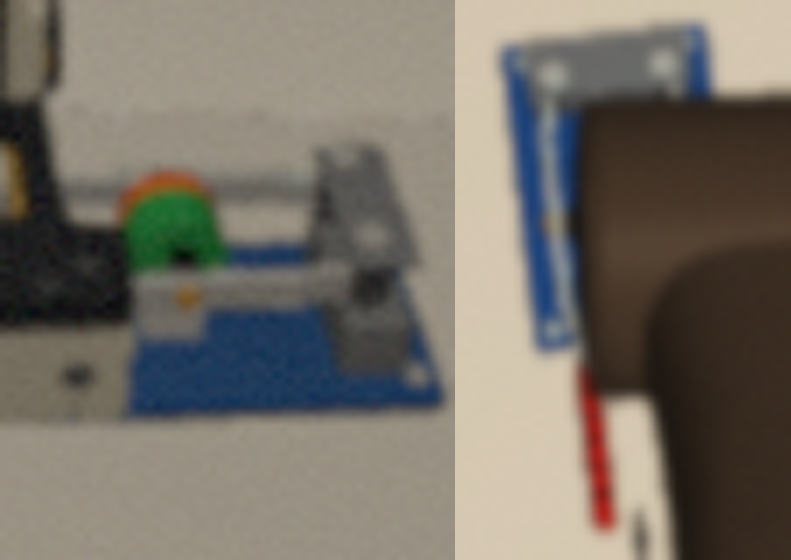

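The cassette sits in the cradle with orange directly against green and no white gap (crop (170,215)). The left handle is back open. The arm is clear.

```bash
python3 -c "
from station import ticket;print(ticket.job_done())"
```

```text
the job is handed in; nothing more can be done
None
```

The cassette is in the closer's cradle and snapped shut: resistance peaked at about 13 N and fell to 1.4 N. I then released the handles, which sprang open (the last picture shows only the left grip), moved the arm clear and handed the job in at about 42 s.

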